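Hold the case lid at the stay mark

ROBOT

A 6-joint arm with a two-finger parallel gripper is mounted at the origin on the work surface; the furniture and walls round the work are solid. World frame = base frame: x ahead of the robot, y to its left, z up, the work surface at z = 0. Lengths are in m, angles in rad, forces in N, time in s.
With the tool pointing down it reaches from about 0.375 to 0.975 m from the base axis. Payload 3.8 kg.
Tool frame: the origin (TCP) lies midway between the tips of the shut fingers; the grasp point (between the pads) lies 19 mm behind it; z points along the fingers, y is the line along which they close (so a half turn about z gives the same grasp; the last joint's range is limited). The gripper opens to 85 mm and grips with 20 to 120 N. Pads are 22 mm wide; open, the fingers measure 114 mm over their backs; the gripper's body (76 mm by 85 mm) begins 54 mm behind the grasp point. The pads swing forward as they close: fully open they stand 13 mm farther back than shut.
Start: joints at [-1.215, 0.264, 1.604, -0, 1.274, -0.037], TCP at [0.258, -0.624, 0.192] pointing down, gripper open.
Joint ranges: [-2.63, 2.63], [-0.94, 2.18], [0.31, 2.57], [-1.31, 4.45], [0, 2.66], [-2.55, 2.55]. Speed limits (rad/s): [2.57, 2.57, 3.14, 3.14, 3.14, 3.14].

INTERFACE

Orientations are given as a unit quaternion [w, x, y, z].
In Python, from rig import telemetry, imaging, hand_in gives the robot as it stands.
- The arm moves only by the shell command python3 -m creep 'ROWS'. ROWS is a JSON object whose one key "rows" holds a list of rows, each an object with "gripper": the finger opening in m, from 0 to 0.0854; "translation": the shift along the world's x, y, z in m, a list of three; "spin": the turn about the world's z in rad. A call has 1 to 20 rows; each row is the pose to reach, as a shift and turn from the pose commanded when the call began; what a row does not reach only later rows make up. A row lasts 1/8 s, in which the tool goes at most 62.5 mm and 10.7 degrees, less where a joint would pass 70% of its speed; a pose out of reach is approached as far as the arm can. A call with a gripper value outside its range is refused whole. The fingers move at their own pace and stop on an object; the grip force is fixed at half the most. Time passes only in rows, so rows that repeat a pose let the fingers close. It gives the time, the measured TCP pose, the force, the opening and the grip force at its end, in the units of the state.
- telemetry.observe(): the state, without advancing time (a new reading comes with each control period).
- imaging.grab_frame(name): name is "side" or "top" or "wrist"; returns the picture (384x512x3 uint8, red, green, blue); there is no depth.
- imaging.camera_info(name): a dict with "intrinsics" (3x3 intrinsics, pixels), "R" (3x3) and "t" (3): a world point X has camera coordinates R X + t. Camera axes: x right, y down, z forward; pixel columns grow to the right and rows downward; lengths in m; the calibration is good to about 2 mm. The wrist camera is an equidistant fisheye: a pixel r from the principal point sees the ray r / f radians off the axis. A picture is of the moment at which its call begins: read the wrist's pose just before it. camera_info takes no time and is no camera call; for the wrist camera it gives the pose at the moment of the call.
- hand_in(): hands the job in; it is judged then, once.
The state is a dict: "clock": time; "joint_pos": joint angles; "joint_vel": joint speeds; "joint_torque": joint torques, N m; "ee_pos": TCP position; "tcp_rot": TCP orientation; "ft_force": force on the tool from outside, world axes, zero at the start; "wrist_torque": the same for the moment, N m; "finger_gap": opening from 0.0 (shut) to 1.0 (fully open); "grasp_force": force on a finger pad.
Only numpy, scipy, OpenCV 4.12 (cv2) and the standard library are available. Lean on these libraries where they do the work, as an engineer would, in place of code of your own. Each camera call takes 0.05 s, during which the arm holds its last target. There are 200 camera calls.

TASK

The lid stay of the grey tool case is to be clamped. Take the lid by its steel bar handle, swing it right back until it rests on its stop, then bring it forward again to 60 degrees open, where the brass pin on its side meets the red mark on the curved stay, and finish there still holding it by the handle. Move the lid steadily, never letting it drop or swing freely, and leave the things on the bench beside the case where they are.

Things in the scene. Friction and masses are not known exactly. Their poses are not given: they have to be found in the camera images.
- case: Grey moulded tool case, 150 mm deep (its x), 202 mm wide (its y), 72 mm high with the lid shut, standing fixed on the bench with its front (-x side) towards the robot, give or take 20 degrees. Origin: on the bench under the middle of the case, z up; front face of the case at x = -70 mm, back at +81 mm.
- case_lid (a joint): Angle of the lid about its hinge along the case's back upper edge, rad: 0 shut (the start), growing as the front edge lifts up and over to the back; 1.047 is 60 degrees; the stop is at 1.745 (100 degrees). Lid 16 mm thick, 0.2 to 0.3 kg with its handle, slight hinge friction: let go, it falls shut from up to about 75 degrees; nearer upright or leaning back it stays.
- case_hinge (a point): Middle of the lid's hinge axis, which runs along the case's y; at x = +79 mm, z = 57 mm in the case frame. Fixed. Its axes are those of the case.
- pull_bar (a point): Middle of the handle's grip: a round steel bar 10 mm thick, parallel to the hinge, 80 mm free between its legs. Shut: 40 mm in front of the case's front face (35 mm gap behind the bar), 64 mm above the bench (case frame x = -110 mm, y = 0). It travels with the lid on a circle of 189 mm radius round the hinge. Axes turn with the lid: y along the bar.
- pull: The steel bar handle with the brass pointer pin, fixed to the lid and moving with it. Its frame is that of the case when the lid is shut and turns with the lid about the hinge; take the grip from pull_bar.
- stay_mark (a point): The red mark, 9 mm across, on the thin dark curved stay bar at the case's left side (+y, 109 mm from the middle): the brass pin on the lid's left side (6 mm thick, 85 mm from the hinge) is on it when the lid is 60 degrees open.
- driver_stand: White round stand with small screwdrivers, 68 mm wide, 94 mm high, standing loose at the left of the case; origin under its middle.
- oil_cups: Dark wooden block with four coloured oil cups (red, yellow, green, blue), 30 x 94 x 23 mm, loose at the right of the case; origin under its middle.
- watch: Gold watch head with a dark dial, 52 x 45 x 10 mm, lying loose at the right of the case; origin under its middle.

How it is judged:
By the outcome, as a careful person would: the job done as asked, in the order asked, and still so for the second after the job is handed in, while the arm keeps its last pose, push and grip.
It also fails if it takes over 48 s, if anything falls off the work surface, if the arm or the gripper's body presses on something with over 40 N, if the wrist force passes 120 N, or if a joint passes its speed limit or range.

## Working session

There is one attempt and no reset: what is moved stays moved. The work goes in short steps, Python scripts to look and compute and a shell command to move; the robot and the scene stay as the last step left them, time stands still between calls to the robot, and variables do not carry over. Pictures are saved under pics/ and viewed, at most 10 in all, crops included, and the job is handed in when it is done.

```bash
mkdir -p pics; ls; python3 - <<'E'
from rig import telemetry, imaging
import cv2
s=telemetry.observe(); print({k:s[k] for k in('clock','ee_pos','tcp_rot','finger_gap')})
ims=[imaging.grab_frame(n) for n in('side','top')]
for n,i in zip(('side','top'),ims):
    cv2.imwrite(f'pics/{n}0.png',i[:,:,::-1]); print(imaging.camera_info(n))
E
```

```text
pics
{'clock': 0.0, 'ee_pos': array([ 0.25807648, -0.62280601,  0.19095525]), 'tcp_rot': array([-1.12822136e-03,  9.80775463e-01,  1.95136333e-01, -1.71256380e-04]), 'finger_gap': 1.0037300865003185}
{'intrinsics': array([[457.74738844,   0.        , 252.04283733],
       [  0.        , 457.74738844, 194.30919146],
       [  0.        ,   0.        ,   1.        ]]), 'R': array([[ 0.99039097, -0.13813907, -0.00658166],
       [-0.0961245 , -0.65339019, -0.7508937 ],
       [ 0.09942736,  0.744311  , -0.66039029]]), 't': array([-0.56031913,  0.14209349,  1.08801329])}
{'intrinsics': array([[347.08605801,   0.        , 257.35538856],
       [  0.        , 347.08605801, 195.99129364],
       [  0.        ,   0.        ,   1.        ]]), 'R': array([[ 0.02855405, -0.99954302, -0.00992088],
       [-0.99781866, -0.02791101, -0.05982384],
       [ 0.0595196 ,  0.01160745, -0.99815965]]), 't': array([0.03112791, 0.57474019, 0.93716456])}
```

View pics/side0.png

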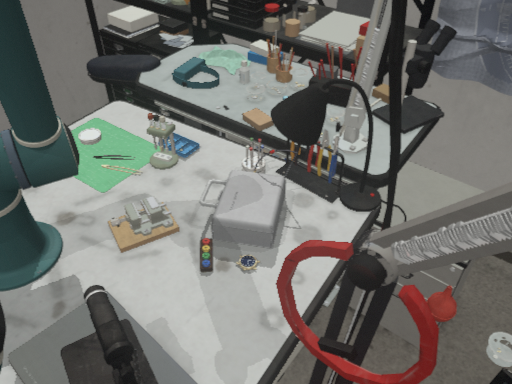

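View pics/top0.png

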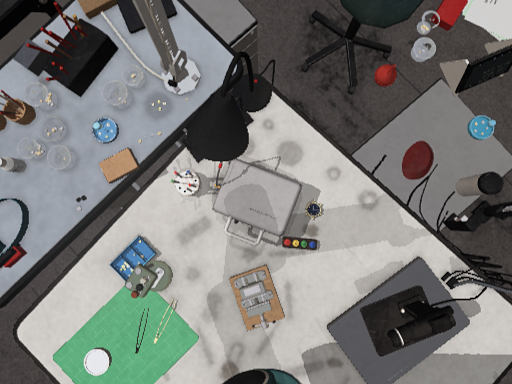

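The side view shows the case at about (250,208), its handle at (212,195), the cups at (206,255) and the watch at (247,263). In the top view the case is at about (257,200) and the handle bar at about (243,236). A black lamp stands behind it on the left at (215,130). I'll zoom in for edges.

```bash
python3 - <<'E'
import cv2,numpy as np
t=cv2.imread('pics/top0.png')[140:270,160:340]; s=cv2.imread('pics/side0.png')[130:285,190:310]
a=cv2.resize(t,None,fx=4,fy=4,interpolation=cv2.INTER_CUBIC)
b=cv2.resize(s,None,fx=4,fy=4,interpolation=cv2.INTER_CUBIC)[:600]
cv2.imwrite('pics/topz.png',a);cv2.imwrite('pics/sidez.png',b)
E
```

```text
(no output)
```

View pics/topz.png

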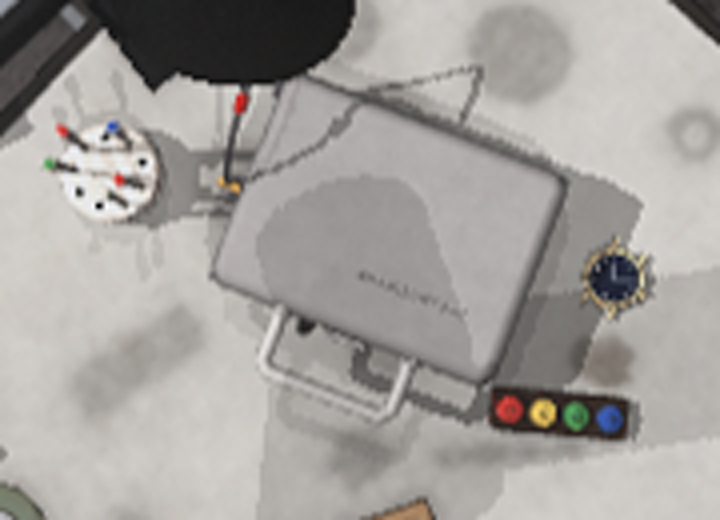

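View pics/sidez.png

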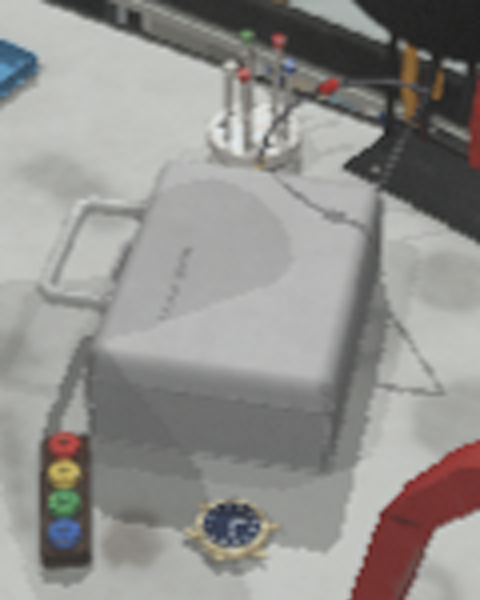

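The zoomed top view shows the bar running from about (265,368) to (380,413). The lid corners are at (213,275), (485,380), (566,182) and (292,78), and the brass pin is at (230,186). In the zoomed side view the bar ends are at (78,205) and (45,292). Next I'll cast rays.

```bash
cat > h.py <<'E'
import numpy as np
from rig import imaging
def ray(n,p,ci=None):
    c=ci or imaging.camera_info(n); K,R,t=c['intrinsics'],c['R'],np.array(c['t'])
    return -R.T@t, R.T@np.linalg.inv(K)@np.r_[p,1]
def plane(n,p,z):
    o,d=ray(n,p); return o+d*(z-o[2])/d[2]
def two(p,q):
    (a,u),(b,v)=ray('top',p),ray('side',q)
    s=np.linalg.lstsq(np.c_[u,-v],b-a,rcond=None)[0]; P,Q=a+s[0]*u,b+s[1]*v
    return (P+Q)/2,np.linalg.norm(P-Q)
T=lambda x,y:np.array([(x+.5)/4-.5+160,(y+.5)/4-.5+140])
S=lambda x,y:np.array([(x+.5)/4-.5+190,(y+.5)/4-.5+130])
E
python3 - <<'E'
from h import *
np.set_printoptions(precision=4,suppress=True)
L,Rr=plane('top',T(265,368),.064),plane('top',T(380,413),.064)
l,r=plane('side',S(78,205),.064),plane('side',S(45,292),.064)
for a,b in((L,Rr),(l,r)):
    d=a-b; print('bar',a,b,(a+b)/2,np.linalg.norm(d),'yaw',np.degrees(np.arctan2(-d[0],d[1])))
print('tri',two(T(265,368),S(78,205)),two(T(380,413),S(45,292)))
c=[plane('top',T(*p),.068) for p in((213,275),(485,380),(566,182),(292,78))]
for i in range(4): 
    d=c[i]-c[i-1]; print(c[i],np.linalg.norm(d),np.degrees(np.arctan2(d[1],d[0])))
print('pin/mark',two(T(230,186),S(262,161)),two(T(241,103),S(329,87)))
print('centre',np.mean(c,0))
print('cups',[plane('top',T(*p),.023) for p in((490,388),(629,410),(625,440),(490,428))])
print('watch',plane('top',T(615,276),.01),'stand',plane('top',T(108,170),.06), 'lamp tri',two((215,158),(300,138)),two((188,160),(280,130)))
E
```

```text
bar [0.4757 0.126  0.064 ] [0.4488 0.0504 0.064 ] [0.4623 0.0882 0.064 ] 0.08026074184566236 yaw -19.56984725401144
bar [0.4716 0.1279 0.064 ] [0.4458 0.0471 0.064 ] [0.4587 0.0875 0.064 ] 0.08485953409671454 yaw -17.70749554888897
tri (array([0.4737, 0.126 , 0.0653]), np.float64(0.004236704944449961)) (array([0.4471, 0.0505, 0.0607]), np.float64(0.0028926345381150216))
[0.5351 0.1615 0.068 ] 0.13876305694027705 160.12974046062186
[ 0.4723 -0.0169  0.068 ] 0.18912971747232957 -109.39495874686709
[ 0.6022 -0.0664  0.068 ] 0.13898386942622842 -20.891960567786892
[0.6656 0.1144 0.068 ] 0.19160959899790614 70.65831258205748
pin/mark (array([0.5947, 0.1526, 0.0667]), np.float64(0.0021638502769305633)) (array([0.638 , 0.1394, 0.1323]), np.float64(0.0016727714117261655))
centre [0.5688 0.0482 0.068 ]
cups [array([ 0.4648, -0.023 ,  0.023 ]), array([ 0.4527, -0.1174,  0.023 ]), array([ 0.4325, -0.1151,  0.023 ]), array([ 0.4379, -0.0237,  0.023 ])]
watch [ 0.5435 -0.1082  0.01  ] stand [0.6025 0.2345 0.06  ] lamp tri (array([0.6802, 0.1437, 0.1622]), np.float64(0.05717357099584744)) (array([0.6598, 0.2139, 0.1444]), np.float64(0.02351178851420876))
```

```bash
python3 - <<'E'
from h import *
np.set_printoptions(precision=3,suppress=True)
for n in('top','side'):
    c=imaging.camera_info(n); o,d=ray(n,(256,192)); print(n,'cam',o,d)
def proj(n,X):
    c=imaging.camera_info(n); p=c['intrinsics']@(c['R']@X+c['t']); return p[:2]/p[2]
print('lamp apex?',two((238,55),(345,82)),'base',plane('top',(258,92),0),plane('side',(360,195),0),'head ctr',two((217,125),(302,108)))
for p in((215,160),(248,135),(185,135)): print('lamp rim top rays z=.2,.3,.4',*[plane('top',p,z)[:2] for z in(.15,.2,.3,.4)])
for p in((303,142),(275,125),(328,100)): print('side rays',*[plane('side',p,z)[:2] for z in(.15,.2,.3,.4)])
print('ring at z', *[plane('side',(283,300),z) for z in (.1,.3,.5,.7)])
for z in (0,.1,.2): print('black thing',plane('top',(360,295),z)[:2],plane('top',(450,340),z)[:2],plane('side',(97,290),z)[:2])
q=np.array([.67,.014,.243]); print('bar100 px',proj('top',q),proj('side',q))
E
```

```text
top cam [0.517 0.036 0.97 ] [ 0.071  0.016 -0.997]
side cam [ 0.46  -0.794  0.822] [ 0.108  0.746 -0.657]
lamp apex? (array([0.799, 0.088, 0.346]), np.float64(0.02678918726577222)) base [0.872 0.054 0.   ] [0.873 0.086 0.   ] head ctr (array([0.706, 0.133, 0.256]), np.float64(0.000398367446265858))
lamp rim top rays z=.2,.3,.4 [0.649 0.149] [0.641 0.142] [0.625 0.129] [0.609 0.115]
lamp rim top rays z=.2,.3,.4 [0.711 0.072] [0.699 0.07 ] [0.676 0.066] [0.652 0.061]
lamp rim top rays z=.2,.3,.4 [0.707 0.223] [0.696 0.212] [0.672 0.189] [0.649 0.166]
side rays [0.718 0.144] [0.699 0.074] [ 0.66  -0.066] [ 0.622 -0.206]
side rays [0.661 0.232] [0.646 0.156] [0.616 0.003] [ 0.587 -0.15 ]
side rays [0.836 0.34 ] [0.808 0.255] [0.752 0.087] [ 0.696 -0.082]
ring at z [ 0.585 -0.289  0.1  ] [ 0.551 -0.429  0.3  ] [ 0.516 -0.569  0.5  ] [ 0.481 -0.709  0.7  ]
black thing [ 0.31  -0.242] [ 0.197 -0.487] [ 0.202 -0.135]
black thing [ 0.332 -0.213] [ 0.23  -0.433] [ 0.234 -0.215]
black thing [ 0.353 -0.185] [ 0.263 -0.379] [ 0.265 -0.295]
bar100 px [273.35  144.624] [297.477 142.398]
```

```bash
python3 - <<'E'
from h import *
import cv2
from rig import telemetry
np.set_printoptions(precision=3,suppress=True)
M={}
for n in('top','side'):
    i=cv2.imread(f'pics/{n}0.png'); M[n]=cv2.morphologyEx((i.max(2)<60).astype('u1'),cv2.MORPH_OPEN,np.ones((3,3)))
X,Y=np.meshgrid(np.arange(.55,.9,.004),np.arange(-.15,.3,.004))
for z in np.arange(.1,.56,.03):
    P=np.c_[X.ravel(),Y.ravel(),np.full(X.size,z)]; ok=np.ones(len(P),bool)
    for n in M:
        c=imaging.camera_info(n); q=(c['intrinsics']@(P@c['R'].T+c['t']).T).T; u=np.round(q[:,:2]/q[:,2:]).astype(int)
        g=(u[:,0]>=0)&(u[:,0]<512)&(u[:,1]>=0)&(u[:,1]<384); v=np.zeros(len(P),bool); v[g]=M[n][u[g,1],u[g,0]]>0; ok&=v
    Q=P[ok]
    if len(Q):
        d=np.hypot(Q[:,0]-.663,Q[:,1]+.005); print('%.2f'%z,len(Q),'x',Q[:,0].min(),Q[:,0].max(),'y',Q[:,1].min(),Q[:,1].max(),'near %.3f'%d.min(),Q[d.argmin(),:2])
c=np.array([.4615,.088]); ux=np.array([.943,-.334]); uy=np.array([.334,.943])
g=c-.020*uy; p=telemetry.observe()['ee_pos']
print('grip',g,'delta',np.r_[g,.045]-p,'radial 10deg in xy',ux)
E
```

```text
0.10 1074 x 0.6540000000000001 0.8940000000000003 y -0.12999999999999998 0.2980000000000004 near 0.087 [0.69  0.078]
0.13 1097 x 0.6500000000000001 0.8980000000000004 y -0.15 0.2980000000000004 near 0.083 [0.69  0.074]
0.16 1098 x 0.6460000000000001 0.8860000000000003 y -0.15 0.29000000000000037 near 0.082 [0.686 0.074]
0.19 1226 x 0.6460000000000001 0.8780000000000003 y -0.15 0.27000000000000035 near 0.078 [0.686 0.07 ]
0.22 1314 x 0.6380000000000001 0.8940000000000003 y -0.15 0.24600000000000036 near 0.075 [0.67 0.07]
0.25 1226 x 0.6340000000000001 0.8980000000000004 y -0.15 0.23800000000000035 near 0.075 [0.666 0.07 ]
0.28 1074 x 0.6260000000000001 0.8980000000000004 y -0.15 0.23000000000000034 near 0.071 [0.666 0.066]
0.31 993 x 0.6180000000000001 0.8980000000000004 y -0.15 0.1660000000000003 near 0.065 [ 0.694 -0.062]
0.34 971 x 0.6100000000000001 0.8980000000000004 y -0.15 0.21400000000000033 near 0.050 [ 0.706 -0.03 ]
0.37 768 x 0.6060000000000001 0.8980000000000004 y -0.15 0.20200000000000032 near 0.041 [ 0.698 -0.026]
0.40 1000 x 0.55 0.8780000000000003 y -0.15 0.28200000000000036 near 0.031 [ 0.686 -0.026]
0.43 810 x 0.55 0.8660000000000003 y -0.15 0.26600000000000035 near 0.048 [0.71  0.006]
0.46 625 x 0.55 0.8500000000000003 y -0.15 0.26200000000000034 near 0.014 [ 0.674 -0.014]
0.49 480 x 0.562 0.8300000000000003 y -0.15 0.20200000000000032 near 0.034 [ 0.646 -0.034]
0.52 320 x 0.5900000000000001 0.8100000000000003 y -0.15 0.10600000000000023 near 0.039 [0.666 0.034]
0.55 115 x 0.55 0.7900000000000003 y -0.15 -0.0059999999999998666 near 0.017 [ 0.646 -0.006]
grip [0.455 0.069] delta [ 0.197  0.692 -0.146] radial 10deg in xy [ 0.943 -0.334]
```

```bash
python3 -m creep '{"rows":[{"gripper":0.03,"translation":[0.01,0.01,0.04],"spin":0.0},{"gripper":0.03,"translation":[0.03,0.04,0.06],"spin":0.0},{"gripper":0.03,"translation":[0.05,0.08,0.06],"spin":0.0},{"gripper":0.03,"translation":[0.07,0.13,0.06],"spin":0.0},{"gripper":0.03,"translation":[0.09,0.18,0.06],"spin":0.0},{"gripper":0.03,"translation":[0.11,0.23,0.06],"spin":0.1},{"gripper":0.03,"translation":[0.13,0.28,0.06],"spin":0.2},{"gripper":0.03,"translation":[0.145,0.33,0.06],"spin":0.3},{"gripper":0.03,"translation":[0.155,0.38,0.06],"spin":0.4},{"gripper":0.03,"translation":[0.165,0.43,0.05],"spin":0.5},{"gripper":0.03,"translation":[0.175,0.48,0.04],"spin":0.6},{"gripper":0.03,"translation":[0.18,0.53,0.03],"spin":0.7},{"gripper":0.03,"translation":[0.185,0.58,0.02],"spin":0.8},{"gripper":0.03,"translation":[0.19,0.63,0.01],"spin":0.84},{"gripper":0.03,"translation":[0.195,0.67,-0.01],"spin":0.84},{"gripper":0.03,"translation":[0.197,0.692,-0.03],"spin":0.84},{"gripper":0.03,"translation":[0.197,0.692,-0.04],"spin":0.84},{"gripper":0.03,"translation":[0.197,0.692,-0.04],"spin":0.84},{"gripper":0.03,"translation":[0.197,0.692,-0.04],"spin":0.84}]}'
python3 - <<'E'
from rig import telemetry, imaging
import cv2
from h import *
s=telemetry.observe(); print({k:s[k] for k in('clock','ee_pos','tcp_rot','finger_gap','joint_pos')})
c=imaging.camera_info('wrist');i=imaging.grab_frame('wrist'); cv2.imwrite('pics/w1.png',i[:,:,::-1])
print(c)
E
```

```text
clock: 2.48
ee_pos: [0.4558, 0.0676, 0.1529]
tcp_rot: [0.0, 0.816, 0.578, 0.0]
ft_force: [0.3, -0.3, -0.6]
finger_gap: 0.349
grasp_force: 0.0
{'clock': 2.475, 'ee_pos': array([0.45583228, 0.0675824 , 0.15291666]), 'tcp_rot': array([3.39154045e-04, 8.16308872e-01, 5.77615446e-01, 3.27060009e-04]), 'finger_gap': 0.3493229952530592, 'joint_pos': array([ 9.33479647e-02, -1.20853020e-01,  2.08909950e+00, -2.83613060e-04,
        1.17244085e+00,  4.32644992e-01])}
{'intrinsics': array([[297.31863964,   0.        , 257.96787488],
       [  0.        , 297.31863964, 192.37808953],
       [  0.        ,   0.        ,   1.        ]]), 'R': array([[ 0.94304515, -0.33266109,  0.00156064],
       [-0.31932953, -0.90391725,  0.28453868],
       [-0.09324426, -0.26883118, -0.95866329]]), 't': array([-0.40820042,  0.18085206,  0.40286704])}
```

View pics/w1.png

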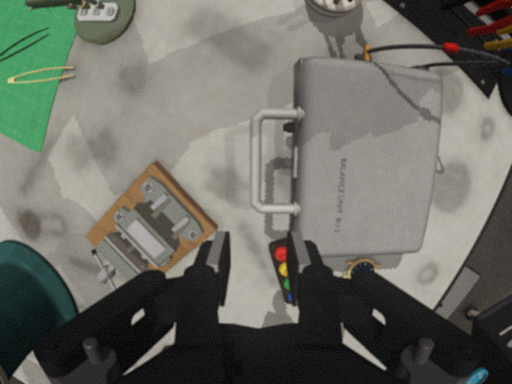

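The wrist view shows the bar vertical in the image, so the yaw is aligned. Its centreline is at about x=258, y 113 to 209, midway between the fingers. I'll cast its rays.

```bash
python3 - <<'E'
from h import *
from rig import telemetry
np.set_printoptions(precision=4,suppress=True)
c=imaging.camera_info('wrist');K,R,t=c['intrinsics'],c['R'],c['t'];o=-R.T@t
def w(p,z):
    v=(np.array(p)-K[:2,2])/K[0,0]; r=np.hypot(*v); d=R.T@np.r_[v/r*np.sin(r),np.cos(r)]; return o+d*(z-o[2])/d[2]
a,b=w((258,113),.064),w((257.5,209),.064); m=(a+b)/2; d=a-b
print(a,b,m,np.linalg.norm(d),'yaw',np.degrees(np.arctan2(-d[0],d[1])))
e=telemetry.observe()['ee_pos']; uy=d/np.linalg.norm(d); ux=np.array([uy[1],-uy[0],0])
print('tcp rel bar along ux,uy',(e-m)@ux,(e-m)@uy, 'case edge',(w((297,165),.07)-m)@ux)
E
```

```text
[0.479  0.1303 0.064 ] [0.4481 0.0441 0.064 ] [0.4635 0.0872 0.064 ] 0.09158498894058968 yaw -19.742574342493654
tcp rel bar along ux,uy -0.000412137626966712 -0.02101516018884366 case edge 0.03592174919125173
```

```bash
python3 -m creep '{"rows":[{"gripper":0.03,"translation":[0,0,-0.03],"spin":0},{"gripper":0.03,"translation":[0,0,-0.06],"spin":0},{"gripper":0.03,"translation":[0,0,-0.085],"spin":0},{"gripper":0.03,"translation":[0,0,-0.1],"spin":0},{"gripper":0.03,"translation":[0,0,-0.106],"spin":0},{"gripper":0.03,"translation":[0,0,-0.106],"spin":0},{"gripper":0.03,"translation":[0,0,-0.106],"spin":0},{"gripper":0.0,"translation":[0,0,-0.106],"spin":0},{"gripper":0.0,"translation":[0,0,-0.106],"spin":0},{"gripper":0.0,"translation":[0,0,-0.106],"spin":0},{"gripper":0.0,"translation":[0,0,-0.106],"spin":0},{"gripper":0.0,"translation":[0,0,-0.106],"spin":0},{"gripper":0.0,"translation":[0,0,-0.106],"spin":0}]}'
python3 - <<'E'
import numpy as np
from h import *
# relative to shut: hinge is 189mm radius; bar at case (-.110,.064), hinge (.079,.057): start angle offset
r=.189;a0=np.arctan2(.007,.189);r=np.hypot(.189,.007);y=np.radians(-19.6)
def pos(d):
    a=a0+np.radians(d); return np.array([-r*np.cos(a)*np.cos(y),-r*np.cos(a)*np.sin(y),r*np.sin(a)])
for s,l in((0,[1,2.5,4.5]+list(np.arange(7,47,2.5))),(47,[]),(44.5,list(np.arange(46.5,96,2.5))),):
    for d in l: print(d,np.round((pos(d)-pos(s))*1e3,1).tolist())
E
```

```text
clock: 4.15
ee_pos: [0.4554, 0.0684, 0.0463]
tcp_rot: [-0.0, 0.816, 0.578, -0.0]
ft_force: [0.6, 0.5, 0.2]
finger_gap: -0.002
grasp_force: 0.0
1 [0.1, -0.1, 3.3]
2.5 [0.5, -0.2, 8.2]
4.5 [1.1, -0.4, 14.8]
7.0 [2.1, -0.8, 23.0]
9.5 [3.5, -1.3, 31.1]
12.0 [5.3, -1.9, 39.1]
14.5 [7.3, -2.6, 47.1]
17.0 [9.7, -3.5, 55.0]
19.5 [12.4, -4.4, 62.7]
22.0 [15.4, -5.5, 70.3]
24.5 [18.8, -6.7, 77.7]
27.0 [22.4, -8.0, 85.0]
29.5 [26.3, -9.4, 92.2]
32.0 [30.5, -10.9, 99.1]
34.5 [35.0, -12.5, 105.8]
37.0 [39.8, -14.2, 112.3]
39.5 [44.9, -16.0, 118.6]
42.0 [50.1, -17.9, 124.7]
44.5 [55.7, -19.8, 130.5]
46.5 [4.6, -1.6, 4.4]
49.0 [10.5, -3.8, 9.8]
51.5 [16.7, -5.9, 14.8]
54.0 [23.1, -8.2, 19.6]
56.5 [29.6, -10.5, 24.0]
59.0 [36.3, -12.9, 28.1]
61.5 [43.2, -15.4, 32.0]
64.0 [50.2, -17.9, 35.5]
66.5 [57.4, -20.4, 38.7]
69.0 [64.7, -23.0, 41.5]
71.5 [72.1, -25.7, 44.0]
74.0 [79.6, -28.4, 46.1]
76.5 [87.2, -31.1, 47.9]
79.0 [94.9, -33.8, 49.4]
81.5 [102.6, -36.5, 50.5]
84.0 [110.3, -39.3, 51.2]
86.5 [118.1, -42.0, 51.6]
89.0 [125.9, -44.8, 51.6]
91.5 [133.6, -47.6, 51.3]
94.0 [141.4, -50.3, 50.6]
```

The fingers shut on nothing, so I'll look.

```bash
python3 - <<'E'
from rig import imaging
import cv2,numpy as np
w=imaging.grab_frame('wrist')[:,:,::-1]; s=imaging.grab_frame('side')[:,:,::-1]
cv2.imwrite('pics/s2f.png',s);cv2.imwrite('pics/w2f.png',w)
z=cv2.resize(s[120:280,150:310],(384,384),interpolation=cv2.INTER_CUBIC)
wz=cv2.resize(w[80:380,100:420],(410,384))
cv2.imwrite('pics/c2.png',np.hstack([wz,z]))
E
```

```text
(no output)
```

View pics/c2.png

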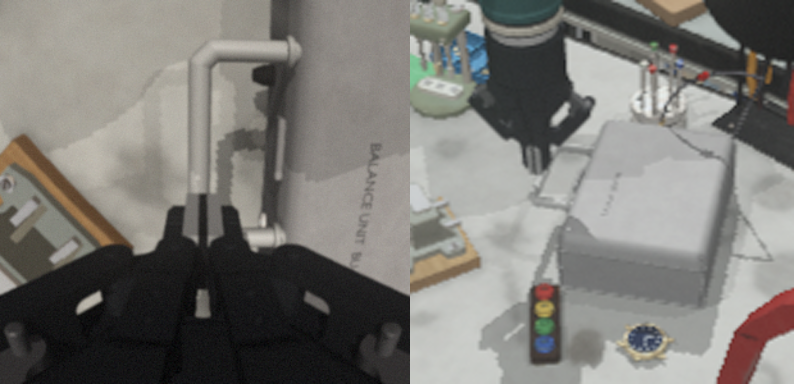

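The wrist view shows the shut fingers lying over the bar, not around it. In the side view the fingertips are at about px (202,190). I'll compare that with the reported TCP.

```bash
python3 - <<'E'
from h import *
from rig import telemetry
s=telemetry.observe(); print(s)
c=imaging.camera_info('side')
for z in(.03,.046,.06,.075,.09):
    for xy in ((.4554,.0684),):
        p=c['intrinsics']@(c['R']@np.r_[xy,z]+c['t']); print(z,p[:2]/p[2])
i=imaging.camera_info('wrist'); print('cam',-i['R'].T@i['t'])
E
```

```text
{'clock': 4.25, 'joint_pos': array([ 9.49966529e-02,  6.66071033e-04,  2.19176694e+00, -6.90099461e-06,
        9.49300582e-01,  4.33023966e-01]), 'joint_vel': array([-0.00020233,  0.00095017, -0.0007081 , -0.00035651,  0.0003111 ,
       -0.00035256]), 'joint_torque': array([ 1.14310857e-03, -3.12742567e+01, -3.12304151e+01,  1.11521392e-04,
        1.11959744e-03, -2.88348008e-05]), 'ee_pos': array([0.45531557, 0.06839464, 0.04622591]), 'tcp_rot': array([-3.26678218e-05,  8.15972698e-01,  5.78090435e-01, -6.25042067e-05]), 'ft_force': array([-0.0830733 , -0.22283598,  0.36770313]), 'wrist_torque': array([-0.03775751, -0.00205956,  0.01566162]), 'grasp_force': 0.0, 'finger_gap': 5.276700507715837e-05}
0.03 [205.28447969 206.53514995]
0.046 [204.81450908 201.88077897]
0.06 [204.39616685 197.73771156]
0.075 [203.94037779 193.22378817]
0.09 [203.47656045 188.63035637]
cam [0.47987072 0.13681157 0.22868513]
```

```bash
python3 - <<'E'
import cv2,numpy as np
s=cv2.imread('pics/s2f.png')[160:225,175:255]
cv2.imwrite('pics/c3.png',cv2.resize(s,None,fx=9,fy=9,interpolation=cv2.INTER_CUBIC))
E
```

```text
(no output)
```

View pics/c3.png

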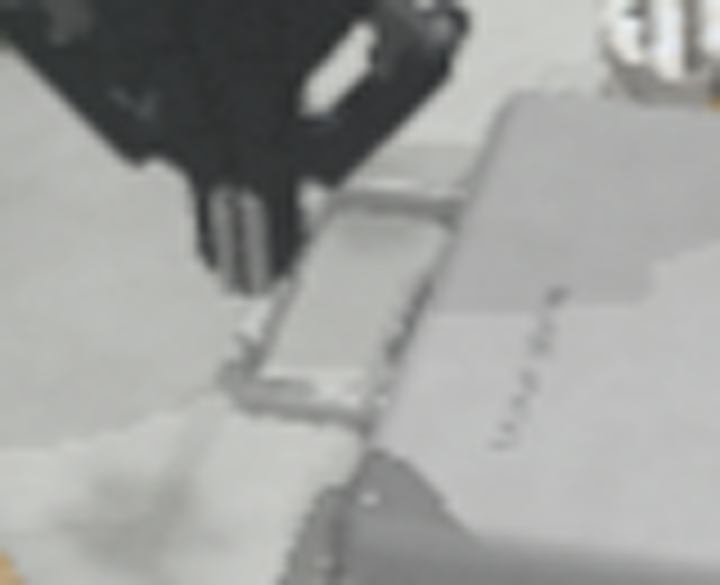

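The fingertips are at about px (202,192), so they sit near z≈0.078 and just above the bar, while telemetry says 0.046. I'll check the height against the wrist camera, using the known 90 mm between the handle legs.

```bash
cat >> h.py <<'E'
def w(p,z,dz=0):
    c=imaging.camera_info('wrist');K,R,t=c['intrinsics'],c['R'],c['t'];o=-R.T@t+np.r_[0,0,dz]
    v=(np.array(p)-K[:2,2])/K[0,0]; r=np.hypot(*v); d=R.T@np.r_[v/r*np.sin(r),np.cos(r)]; return o+d*(z-o[2])/d[2]
E
python3 - <<'E'
from h import *
f=lambda x,y:(100+x/1.281,80+y/1.28)
for dz in(0,.015,.03):
    a,b=w(f(250,51),.064,dz),w(f(250,237),.064,dz); l,r=w(f(189,120),.069-.005,dz),w(f(212,120),.064,dz)
    print(dz,a,b,np.linalg.norm(a-b),'bar thick',np.linalg.norm(l-r),'barmid',(l+r)/2)
print(two((0,0),(0,0))[1]>0)
import cv2
from rig import telemetry
i=imaging.grab_frame('top')[:,:,::-1]; cv2.imwrite('pics/t2f.png',i)
cv2.imwrite('pics/t2.png',cv2.resize(i[200:270,200:290],None,fx=8,fy=8,interpolation=cv2.INTER_CUBIC))
c=imaging.camera_info('top')
for z in(.03,.046,.08):
    p=c['intrinsics']@(c['R']@np.r_[.4554,.0684,z]+c['t']); print(z,p[:2]/p[2])
E
```

```text
0 [0.49693467 0.12321821 0.064     ] [0.47008785 0.03684409 0.064     ] 0.09045020978365836 bar thick 0.010201358758062329 barmid [0.46661675 0.10132499 0.064     ]
0.015 [0.49848891 0.12198008 0.064     ] [0.4691968  0.02773876 0.064     ] 0.09868867783847794 bar thick 0.011130528170107543 barmid [0.46540954 0.09809277 0.064     ]
0.03 [0.50004314 0.12074196 0.064     ] [0.46830574 0.01863343 0.064     ] 0.10692714589329753 bar thick 0.012059697582152857 barmid [0.46420233 0.09486055 0.064     ]
True
0.03 [248.24880473 239.2805012 ]
0.046 [248.03063367 239.67121975]
0.08 [247.54088176 240.54830748]
```

```bash
python3 - <<'E'
from h import *
from rig import telemetry
s=telemetry.observe();e=s['ee_pos'];print(e,s['clock'],s['finger_gap'])
c=imaging.camera_info('wrist');K,R,t=c['intrinsics'],c['R'],c['t']
for z in(.046,.06,.07,.08,.09):
    q=R@np.r_[e[:2],z]+t; r=np.arctan2(np.hypot(q[0],q[1]),q[2]); print(z,K[:2,2]+K[0,0]*r*q[:2]/np.hypot(q[0],q[1]))
E
```

```text
[0.45535858 0.06840672 0.04624364] 4.3 -8.585353073712916e-05
0.046 [257.13909894 219.08983172]
0.06 [257.09169939 227.4663645 ]
0.07 [257.05382298 234.20604312]
0.08 [257.0120582 241.6861962]
0.09 [256.96584045 250.02471537]
```

View pics/w2f.png

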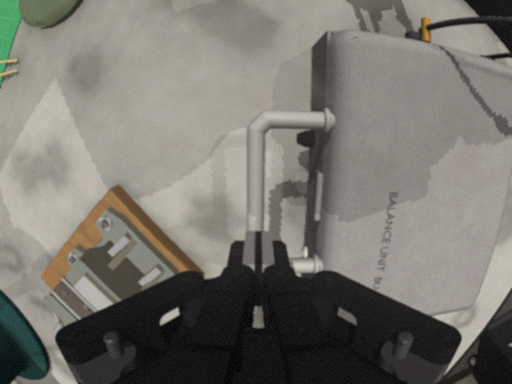

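The wrist view, with fingertips at about (258,235), agrees with the side view. The real tips are about 31 mm above the reported TCP, and the grip closed above the bar. I'll reopen, go about 32 mm lower while watching the force, and close again.

```bash
python3 -m creep '{"rows":[{"gripper":0.03,"translation":[0,0,0.01],"spin":0},{"gripper":0.03,"translation":[0,0,0.01],"spin":0},{"gripper":0.03,"translation":[0,0,0.01],"spin":0},{"gripper":0.03,"translation":[0,0,0.0],"spin":0},{"gripper":0.03,"translation":[0,0,-0.01],"spin":0},{"gripper":0.03,"translation":[0,0,-0.018],"spin":0},{"gripper":0.03,"translation":[0,0,-0.025],"spin":0},{"gripper":0.03,"translation":[0,0,-0.032],"spin":0},{"gripper":0.03,"translation":[0,0,-0.032],"spin":0}]}'
python3 -m creep '{"rows":[{"gripper":0.0,"translation":[0,0,0],"spin":0},{"gripper":0.0,"translation":[0,0,0],"spin":0},{"gripper":0.0,"translation":[0,0,0],"spin":0},{"gripper":0.0,"translation":[0,0,0],"spin":0},{"gripper":0.0,"translation":[0,0,0],"spin":0},{"gripper":0.0,"translation":[0,0,0],"spin":0}]}'
python3 - <<'E'
from rig import imaging
import cv2,numpy as np
w=imaging.grab_frame('wrist')[:,:,::-1]; s=imaging.grab_frame('side')[:,:,::-1]
z=cv2.resize(s[140:240,160:260],(384,384),interpolation=cv2.INTER_CUBIC)
cv2.imwrite('pics/c4.png',np.hstack([cv2.resize(w[80:380,100:420],(410,384)),z]))
E
```

```text
clock: 5.42
ee_pos: [0.4547, 0.0684, 0.0135]
tcp_rot: [-0.0, 0.816, 0.578, -0.001]
ft_force: [0.0, 1.3, 0.2]
finger_gap: 0.349
grasp_force: 0.0
clock: 6.18
ee_pos: [0.4534, 0.0691, 0.0144]
tcp_rot: [-0.002, 0.816, 0.578, -0.001]
ft_force: [-5.4, 3.4, 5.1]
finger_gap: 0.09
grasp_force: 58.6
```

View pics/c4.png

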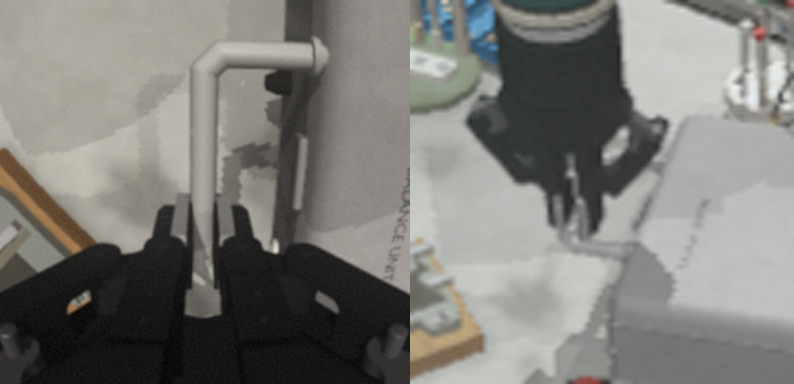

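The bar is now between the pads with 58.6 N on a pad and a gap of about 8 mm. I'll start the swing with a short arc and check the forces.

```bash
python3 -m creep '{"rows":[{"gripper":0,"translation":[0.0001,-0.0001,0.0033],"spin":0},{"gripper":0,"translation":[0.0005,-0.0002,0.0082],"spin":0},{"gripper":0,"translation":[0.0011,-0.0004,0.0148],"spin":0},{"gripper":0,"translation":[0.0021,-0.0008,0.023],"spin":0},{"gripper":0,"translation":[0.0035,-0.0013,0.0311],"spin":0},{"gripper":0,"translation":[0.0053,-0.0019,0.0391],"spin":0},{"gripper":0,"translation":[0.0073,-0.0026,0.0471],"spin":0},{"gripper":0,"translation":[0.0097,-0.0035,0.055],"spin":0},{"gripper":0,"translation":[0.0124,-0.0044,0.0627],"spin":0}]}'
```

```text
clock: 7.4
ee_pos: [0.4649, 0.0649, 0.0763]
tcp_rot: [-0.002, 0.816, 0.578, -0.002]
ft_force: [-5.0, 4.8, -0.5]
finger_gap: 0.084
grasp_force: 58.5
```

```bash
python3 -m creep '{"rows":[{"gripper":0,"translation":[0.003,-0.0011,0.0076],"spin":0},{"gripper":0,"translation":[0.0064,-0.0023,0.015],"spin":0},{"gripper":0,"translation":[0.01,-0.0036,0.0223],"spin":0},{"gripper":0,"translation":[0.0139,-0.005,0.0295],"spin":0},{"gripper":0,"translation":[0.0181,-0.0065,0.0364],"spin":0},{"gripper":0,"translation":[0.0226,-0.0081,0.0431],"spin":0},{"gripper":0,"translation":[0.0274,-0.0098,0.0496],"spin":0},{"gripper":0,"translation":[0.0325,-0.0116,0.0559],"spin":0},{"gripper":0,"translation":[0.0377,-0.0135,0.062],"spin":0},{"gripper":0,"translation":[0.0433,-0.0154,0.0678],"spin":0}]}'
python3 - <<'E'
import numpy as np
r=np.hypot(.189,.007);a0=np.arctan2(.007,.189);y=np.radians(-19.6)
def pos(d):
    a=a0+np.radians(d); return np.array([-r*np.cos(a)*np.cos(y),-r*np.cos(a)*np.sin(y),r*np.sin(a)])
for s,l in((84,np.arange(86,103,1.5)),(102,[101]+list(np.arange(99,59,-2.)))):
    for d in l: print(s,d,np.round((pos(d)-pos(s))*1e3,1).tolist())
E
```

```text
clock: 8.65
ee_pos: [0.5061, 0.05, 0.1453]
tcp_rot: [-0.004, 0.816, 0.578, -0.004]
ft_force: [-16.6, 4.4, 12.8]
finger_gap: 0.089
grasp_force: 58.9
84 86.0 [6.2, -2.2, 0.3]
84 87.5 [10.9, -3.9, 0.4]
84 89.0 [15.5, -5.5, 0.4]
84 90.5 [20.2, -7.2, 0.2]
84 92.0 [24.9, -8.9, -0.1]
84 93.5 [29.5, -10.5, -0.5]
84 95.0 [34.1, -12.2, -1.0]
84 96.5 [38.8, -13.8, -1.7]
84 98.0 [43.4, -15.4, -2.5]
84 99.5 [47.9, -17.1, -3.4]
84 101.0 [52.5, -18.7, -4.5]
84 102.5 [57.0, -20.3, -5.7]
102 101 [-3.0, 1.1, 0.8]
102 99.0 [-9.1, 3.2, 2.2]
102 97.0 [-15.2, 5.4, 3.3]
102 95.0 [-21.4, 7.6, 4.3]
102 93.0 [-27.6, 9.8, 5.0]
102 91.0 [-33.8, 12.0, 5.4]
102 89.0 [-40.0, 14.2, 5.7]
102 87.0 [-46.2, 16.5, 5.7]
102 85.0 [-52.4, 18.7, 5.5]
102 83.0 [-58.6, 20.9, 5.0]
102 81.0 [-64.8, 23.1, 4.4]
102 79.0 [-71.0, 25.3, 3.4]
102 77.0 [-77.1, 27.5, 2.3]
102 75.0 [-83.2, 29.6, 1.0]
102 73.0 [-89.2, 31.8, -0.6]
102 71.0 [-95.2, 33.9, -2.4]
102 69.0 [-101.1, 36.0, -4.5]
102 67.0 [-107.0, 38.1, -6.7]
102 65.0 [-112.7, 40.1, -9.2]
102 63.0 [-118.4, 42.2, -11.8]
102 61.0 [-124.0, 44.2, -14.7]
```

The arc tracks well. There is a mild outward push of about 20 N, so I'll carry on with the radius about 1 mm larger.

```bash
python3 -m creep '{"rows":[{"gripper":0,"translation":[0.004,-0.0014,0.0051],"spin":0},{"gripper":0,"translation":[0.0099,-0.0036,0.0106],"spin":0},{"gripper":0,"translation":[0.0161,-0.0057,0.0156],"spin":0},{"gripper":0,"translation":[0.0225,-0.008,0.0204],"spin":0},{"gripper":0,"translation":[0.029,-0.0103,0.0248],"spin":0},{"gripper":0,"translation":[0.0358,-0.0127,0.029],"spin":0},{"gripper":0,"translation":[0.0427,-0.0152,0.0329],"spin":0},{"gripper":0,"translation":[0.0498,-0.0178,0.0364],"spin":0},{"gripper":0,"translation":[0.057,-0.0203,0.0396],"spin":0},{"gripper":0,"translation":[0.0643,-0.0229,0.0424],"spin":0},{"gripper":0,"translation":[0.0718,-0.0256,0.045],"spin":0}]}'
```

```text
clock: 10.02
ee_pos: [0.5828, 0.0223, 0.1917]
tcp_rot: [0.0, 0.816, 0.578, -0.0]
ft_force: [-4.8, -1.5, 6.2]
finger_gap: 0.085
grasp_force: 61.9
```

```bash
python3 -m creep '{"rows":[{"gripper":0,"translation":[0.0075,-0.0027,0.0021],"spin":0},{"gripper":0,"translation":[0.0151,-0.0054,0.0039],"spin":0},{"gripper":0,"translation":[0.0228,-0.0081,0.0054],"spin":0},{"gripper":0,"translation":[0.0305,-0.0108,0.0065],"spin":0},{"gripper":0,"translation":[0.0382,-0.0136,0.0072],"spin":0}]}'
```

```text
clock: 10.65
ee_pos: [0.6212, 0.0082, 0.1979]
tcp_rot: [0.001, 0.816, 0.578, -0.001]
ft_force: [-4.3, -3.3, 5.4]
finger_gap: 0.082
grasp_force: 62.3
```

```bash
python3 -m creep '{"rows":[{"gripper":0,"translation":[0.0062,-0.0022,0.0003],"spin":0},{"gripper":0,"translation":[0.0109,-0.0039,0.0004],"spin":0},{"gripper":0,"translation":[0.0155,-0.0055,0.0004],"spin":0},{"gripper":0,"translation":[0.0202,-0.0072,0.0002],"spin":0},{"gripper":0,"translation":[0.0249,-0.0089,-0.0001],"spin":0},{"gripper":0,"translation":[0.0295,-0.0105,-0.0005],"spin":0},{"gripper":0,"translation":[0.0341,-0.0122,-0.001],"spin":0},{"gripper":0,"translation":[0.0388,-0.0138,-0.0017],"spin":0},{"gripper":0,"translation":[0.0419,-0.0149,-0.0022],"spin":0}]}'
```

```text
clock: 11.78
ee_pos: [0.6635, -0.0056, 0.1946]
tcp_rot: [0.0, 0.816, 0.578, 0.0]
ft_force: [-2.3, -3.2, 2.0]
finger_gap: 0.083
grasp_force: 63.0
```

```bash
python3 -m creep '{"rows":[{"gripper":0,"translation":[0.003,-0.0011,-0.0006],"spin":0},{"gripper":0,"translation":[0.0055,-0.002,-0.0011],"spin":0},{"gripper":0,"translation":[0.0055,-0.002,-0.0011],"spin":0},{"gripper":0,"translation":[0.0055,-0.002,-0.0011],"spin":0}]}'
```

```text
clock: 12.28
ee_pos: [0.6684, -0.0074, 0.1935]
tcp_rot: [-0.0, 0.816, 0.578, -0.0]
ft_force: [-1.5, -3.7, 2.1]
finger_gap: 0.085
grasp_force: 63.0
```

```bash
python3 -m creep '{"rows":[{"gripper":0,"translation":[0.0015,-0.0005,-0.0003],"spin":0},{"gripper":0,"translation":[0.003,-0.0011,-0.0007],"spin":0},{"gripper":0,"translation":[0.003,-0.0011,-0.0007],"spin":0}]}'
```

```text
clock: 12.65
ee_pos: [0.6682, -0.0074, 0.1934]
tcp_rot: [-0.003, 0.816, 0.578, -0.002]
ft_force: [-11.5, -0.1, 9.2]
finger_gap: 0.086
grasp_force: 63.7
```

```bash
python3 -m creep '{"rows":[{"gripper":0,"translation":[0.0015,-0.0005,-0.0004],"spin":0},{"gripper":0,"translation":[0.003,-0.0011,-0.0008],"spin":0},{"gripper":0,"translation":[0.003,-0.0011,-0.0008],"spin":0}]}'
```

```text
clock: 13.02
ee_pos: [0.6681, -0.0074, 0.1933]
tcp_rot: [-0.005, 0.816, 0.578, -0.004]
ft_force: [-20.7, 2.6, 16.1]
finger_gap: 0.084
grasp_force: 64.5
```

The lid is on its stop: the pose is unchanged at (0.668,-0.007,0.193) while the force rises. The chord from shut to the stop also matches the model. Now I'll bring it forward.

```bash
python3 -m creep '{"rows":[{"gripper":0,"translation":[-0.003,0.0011,0.0008],"spin":0},{"gripper":0,"translation":[-0.0091,0.0032,0.0022],"spin":0},{"gripper":0,"translation":[-0.0152,0.0054,0.0033],"spin":0},{"gripper":0,"translation":[-0.0214,0.0076,0.0043],"spin":0},{"gripper":0,"translation":[-0.0276,0.0098,0.005],"spin":0},{"gripper":0,"translation":[-0.0338,0.012,0.0054],"spin":0},{"gripper":0,"translation":[-0.04,0.0142,0.0057],"spin":0},{"gripper":0,"translation":[-0.0462,0.0165,0.0057],"spin":0},{"gripper":0,"translation":[-0.0524,0.0187,0.0055],"spin":0},{"gripper":0,"translation":[-0.0586,0.0209,0.005],"spin":0},{"gripper":0,"translation":[-0.0648,0.0231,0.0044],"spin":0},{"gripper":0,"translation":[-0.071,0.0253,0.0034],"spin":0},{"gripper":0,"translation":[-0.0771,0.0275,0.0023],"spin":0},{"gripper":0,"translation":[-0.0832,0.0296,0.001],"spin":0},{"gripper":0,"translation":[-0.0892,0.0318,-0.0006],"spin":0},{"gripper":0,"translation":[-0.0952,0.0339,-0.0024],"spin":0},{"gripper":0,"translation":[-0.1011,0.036,-0.0045],"spin":0},{"gripper":0,"translation":[-0.107,0.0381,-0.0067],"spin":0},{"gripper":0,"translation":[-0.1127,0.0401,-0.0092],"spin":0},{"gripper":0,"translation":[-0.1155,0.0411,-0.0105],"spin":0}]}'
```

```text
clock: 15.52
ee_pos: [0.5575, 0.0324, 0.1826]
tcp_rot: [-0.001, 0.816, 0.578, -0.0]
ft_force: [-7.5, -8.5, 10.3]
finger_gap: 0.082
grasp_force: 60.4
```

```bash
python3 -m creep '{"rows":[{"gripper":0,"translation":[-0.0028,0.001,-0.0014],"spin":0},{"gripper":0,"translation":[-0.0055,0.002,-0.0028],"spin":0},{"gripper":0,"translation":[-0.008,0.0029,-0.0041],"spin":0},{"gripper":0,"translation":[-0.0095,0.0034,-0.005],"spin":0},{"gripper":0,"translation":[-0.0105,0.0038,-0.0056],"spin":0},{"gripper":0,"translation":[-0.0105,0.0038,-0.0056],"spin":0},{"gripper":0,"translation":[-0.0105,0.0038,-0.0056],"spin":0}]}'
python3 - <<'E'
from rig import imaging,telemetry
import cv2,numpy as np
s=telemetry.observe(); e=s['ee_pos']; print(e,s['ft_force'])
for ref,d in(((.6682,-.0074,.1933),100),((.4534,.0691,.0144),0)):
    # angle from position relative to each reference
    r=np.hypot(.189,.007);a0=np.arctan2(.007,.189);y=np.radians(-19.6)
    a=a0+np.radians(d); h=np.array(ref)-np.array([-r*np.cos(a)*np.cos(y),-r*np.cos(a)*np.sin(y),r*np.sin(a)])
    v=e-h; x=-(v[0]*np.cos(y)+v[1]*np.sin(y)); print(h,np.degrees(np.arctan2(v[2],x)-a0),np.hypot(x,v[2]))
ims=[imaging.grab_frame(n)[:,:,::-1] for n in('top','side','wrist')]
for n,i in zip(('top','side','wrist'),ims): cv2.imwrite(f'pics/{n}9.png',i)
c=[cv2.resize(ims[0][150:220,180:250],(390,390),interpolation=cv2.INTER_CUBIC),cv2.resize(ims[1][110:190,220:300],(390,390),interpolation=cv2.INTER_CUBIC)]
cv2.imwrite('pics/c9.png',np.hstack(c))
E
```

```text
clock: 16.4
ee_pos: [0.5466, 0.0366, 0.1771]
tcp_rot: [-0.002, 0.816, 0.578, -0.001]
ft_force: [-4.7, 5.7, 10.9]
finger_gap: 0.085
grasp_force: 60.3
[0.54656747 0.03656504 0.17710844] [-4.70519972  5.71973506 10.91375854]
[0.63078792 0.00592184 0.00838687] 59.90301081021363 0.19104627619880782
[0.63144886 0.00569965 0.0074    ] 59.85748172625668 0.19224493223808342
```

View pics/c9.png

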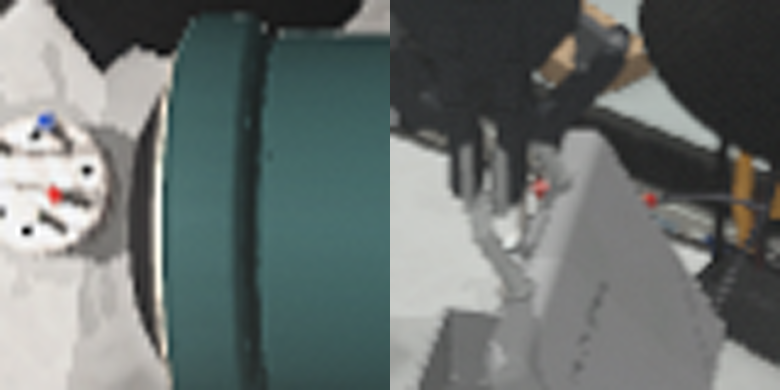

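The final view shows the lid part-open and held, with the mark at side crop px (650,200). The arm hides the pin in the top view. Both references give 59.9°. As a last check, I'll look for the brass pin and the red mark in the wrist image with colour masks.

```bash
python3 - <<'E'
import cv2,numpy as np
from h import *
np.set_printoptions(precision=1,suppress=True)
i=cv2.imread('pics/wrist9.png'); h=cv2.cvtColor(i,cv2.COLOR_BGR2HSV)
H,S_,V=cv2.split(h)
c=imaging.camera_info('wrist');K,R,t=c['intrinsics'],c['R'],c['t']
y=np.radians(-19.6); B=np.array([.4635,.0872]); ux=np.array([np.cos(y),np.sin(y)]); uy=np.array([-ux[1],ux[0]]); hg=np.r_[B+.189*ux,.057]
def pw(X):
    q=R@X+t; n=np.hypot(q[0],q[1]); return K[:2,2]+K[0,0]*np.arctan2(n,q[2])*q[:2]/n
for d in(58,60,62):
  a=np.radians(d)+np.arctan2(.01,.085)
  print(d,'pin exp',pw(hg+np.r_[-.085*np.cos(a)*ux+.109*uy,.085*np.sin(a)]))
print('mark tri exp',pw(np.array([.638,.1394,.1323])))
for n,m in(('red',((H<8)|(H>172))&(S_>150)&(V>80)),('brass',(H>14)&(H<30)&(S_>130)&(V>80))):
    k,_,st,ce=cv2.connectedComponentsWithStats(m.astype('u1'))
    print(n,[(ce[j],st[j,4]) for j in range(1,k) if st[j,4]>6])
E
```

```text
58 pin exp [333.7  37.6]
60 pin exp [337.5  37.5]
62 pin exp [341.3  37.6]
mark tri exp [325.9  38.9]
red [(array([328. ,  36.7]), np.int32(110)), (array([205.9, 245.7]), np.int32(137)), (array([505.4, 278.5]), np.int32(361))]
brass [(array([326.1,  30.9]), np.int32(15)), (array([326.5,  43.2]), np.int32(32)), (array([ 51.1, 222. ]), np.int32(7)), (array([212.4, 259.2]), np.int32(189)), (array([ 89.1, 262.4]), np.int32(8))]
```

```bash
python3 - <<'E'
import cv2,numpy as np
i=cv2.imread('pics/wrist9.png')
h=cv2.cvtColor(i,cv2.COLOR_BGR2HSV).astype(int)
for y in range(24,52):
    print(y,' '.join('R' if (p[0]<9 or p[0]>170) and p[1]>120 else 'B' if 9<=p[0]<32 and p[1]>100 and p[2]>50 else '#' if p[2]<70 else '.' for p in h[y,314:344]))
E
```

```text
24 . . . . . . . . . . . . . . . . . . . . . . . . . . . . . .
25 . . . . . . . . . . . . . . . . . . . . . . . . . . . . . .
26 . . . . . . . . . . . . . . . . . . . . . . . . . . . . . .
27 . . . . . . . . . . . . . . . . . . . . . . . . . . . . . .
28 . . . . . . . . . . . . . . . . . . . . . . . . . . . . . .
29 . . . . . . . . . . B B B B B . . . . . . . . . . . . . . .
30 . . . . . . . . . . B B B B B B . . . . . . . . . . . . . .
31 . . . . . . . . . B B B B B B B . . . . . . . . . . . . . .
32 . . . . . . . . . B B B B B B B R . . . . . . . . . . . . .
33 . . . . . . . . R R R B B B R R R R R R . . . . . . . . . .
34 . . . . . . . R R R R R R R R R R R R R R . . . . . . . . .
35 . . . . . . R R R R R R R R R R R R R R R R . . . . . . . .
36 . . . . . . R R R R R R R R R R R R R R R R R . . . . . . .
37 . . . # . R R R R R R R R R R R R R R R R R R . # # # . # #
38 . . # # # . R R R R R R R R R R R R R R R R R # # # # # # #
39 . . . # # . R R R R R R R R R R R R R R R R R . # # # # # #
40 . . . . . . . R R R B B B B R R R R R R R R . . . . . . . .
41 . . . . . . . . . B B B B B B B R R R R . . . . . . . . . .
42 . . . . . . . . . B B B B B B B B . . . . . . . . . . . . .
43 . . . . . . . . . B B B B B B B . . . . . . . . . . . . . .
44 . . . . . . . . . . B B B B B B . . . . . . . . . . . . . .
45 . . . . . . . . . . . B B B B B . . . . . . . . . . . . . .
46 . . . . . . . . . . . . B B B B . . . . . . . . . . . . . .
47 . . . . . . . . . . . . . . B B . . . . . . . . . . . . . .
48 . . . . . . . . . . . . . . . . . . . . . . . . . . . . . .
49 . . . . . . . . . . . . . . . . . . . . . . . . . . . . . .
50 . . . . . . . . . . . . . . . . . . . . . . . . . . . . . .
51 . . . . . . . . . . . . . . . . . . . . . . . . . . . . . .
```

The pin crosses the red mark, with its centre about 1 mm (about 0.8°) short by vision, while the kinematics say 59.9°. I'll split the difference with a 0.5° nudge, settle, and check again.

```bash
python3 -m creep '{"rows":[{"gripper":0,"translation":[0.0007,-0.0002,0.0004],"spin":0},{"gripper":0,"translation":[0.0014,-0.0005,0.0008],"spin":0},{"gripper":0,"translation":[0.0014,-0.0005,0.0008],"spin":0},{"gripper":0,"translation":[0.0014,-0.0005,0.0008],"spin":0},{"gripper":0,"translation":[0.0014,-0.0005,0.0008],"spin":0}]}'
python3 - <<'E'
import cv2,numpy as np
from rig import imaging,telemetry
i=imaging.grab_frame('wrist')
h=cv2.cvtColor(i,cv2.COLOR_RGB2HSV).astype(int)[24:52,300:350]
r=((h[...,0]<9)|(h[...,0]>170))&(h[...,1]>120); b=(h[...,0]>=9)&(h[...,0]<32)&(h[...,1]>100)&(h[...,2]>50)
for m in(r,b): ys,xs=np.nonzero(m); print(xs.min()+300,xs.max()+300,xs.mean()+300,ys.mean()+24)
# things beside the case: movement between first and last side pictures
s0=cv2.imread('pics/side0.png').astype(int); s9=cv2.imread('pics/side9.png').astype(int)
for n,(x0,x1,y0,y1) in dict(cups=(198,216,236,274),watch=(235,262,252,274)).items(): print(n,abs(s0-s9)[y0:y1,x0:x1].mean())
t0=cv2.imread('pics/top0.png').astype(int); t9=cv2.imread('pics/top9.png').astype(int); print('stand',abs(t0-t9)[168:196,172:196].mean())
print(telemetry.observe()['clock'],telemetry.observe()['ee_pos'],telemetry.observe()['joint_vel'].max())
E
```

```text
clock: 17.18
ee_pos: [0.5479, 0.036, 0.1779]
tcp_rot: [-0.002, 0.816, 0.578, -0.001]
ft_force: [-6.2, 1.4, 10.6]
finger_gap: 0.087
grasp_force: 60.5
317 334 325.9047619047619 36.976190476190474
321 328 325.1111111111111 38.125
cups 16.016569200779728
watch 17.61672278338945
stand 14.59672619047619
17.225 [0.5479853  0.03605235 0.17788008] 0.022077939708826128
```

The pin is now centred on the mark, within 1 px. The pixel differences at the side objects could be shadow, so I'll check their centroids.

```bash
python3 - <<'E'
import cv2,numpy as np
def cen(f,box,lo,hi):
    x0,x1,y0,y1=box; h=cv2.cvtColor(cv2.imread(f)[y0:y1,x0:x1],cv2.COLOR_BGR2HSV); ys,xs=np.nonzero(cv2.inRange(h,lo,hi)); return (xs.mean()+x0).round(1),(ys.mean()+y0).round(1),len(xs)
for n in('0','9'):
    f=f'pics/side{n}.png'
    print(n,'red cup',cen(f,(195,220,232,280),(0,130,60),(8,255,255)),'blue',cen(f,(195,220,232,280),(100,120,40),(130,255,255)),'watch',cen(f,(230,268,248,278),(100,70,20),(130,255,255)),
     'stand blue',cen(f'pics/top{n}.png',(168,200,160,200),(100,100,60),(130,255,255)),'green', cen(f'pics/top{n}.png',(168,200,160,200),(50,80,40),(85,255,255)))
E
```

```text
0 red cup (np.float64(205.5), np.float64(241.2), 37) blue (np.float64(205.7), np.float64(262.4), 30) watch (np.float64(246.3), np.float64(261.2), 40) stand blue (np.float64(187.5), np.float64(171.5), 4) green (np.float64(171.5), np.float64(180.5), 4)
9 red cup (np.float64(205.6), np.float64(241.4), 35) blue (np.float64(205.7), np.float64(262.4), 30) watch (np.float64(245.1), np.float64(259.8), 39) stand blue (np.float64(187.5), np.float64(171.5), 4) green (np.float64(171.5), np.float64(180.5), 4)
```

```bash
python3 -c "
from rig import hand_in
print(hand_in())"
```

```text
the job is handed in; nothing more can be done
None
```

The job is handed in: I swung the lid back onto its stop, then brought it forward to about 60°, with the pin on the red mark, still held by the handle; the cups and stand had not moved, and the watch read about 1–2 px off in the camera image, which I put down to shadow because the arm never went near it.

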